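# Make up the touching-up kit and the stone-graining kit

## Task

Make up the two kits from the stock on the worktop. Touching-up tray (the one with the brush notches): the brown bottle upright in its wide cell, the little blue bottle upright in its narrow cell, and the small red-handled brush laid across the two notches. Graining tray (two cells, no notches): the grey-lidded jar of grit upright in its big cell and the clear white-capped vial upright in its small cell. The other things, such as the amber red-lidded jar among the stock and the tall red-capped bottle in the drip tray, are not needed: leave them standing where they are.

Things in the scene. Friction and masses are not known exactly. Their poses are not given: they have to be found in the camera images.
- touchup_tray: Fixed pale wood tray, 132 (x) x 136 (y) mm, open top. Origin: centre of underside. Cork floor 8 mm up, walls 30. Cells (x, y, mm): wide, 64 x 66, at (26, -27); narrow, 64 x 46, at (26, 37). End walls (y = -64, +64) 52 high; at x = -35 each has a 33 mm wide notch, bottom 36 up: brush lies in both, along y, either way round. Tall brown bottle leaves a gripper no room here: put it in last.
- graining_tray: Fixed pale wood tray, 96 (x) x 162 (y) mm, open top, no notches. Origin: centre of its underside; -x side towards the robot. Cork floor 8 mm up; side walls and divider 34 mm high, end walls (y = -77 and +77 mm) 52 mm high with hand slots. Two cells: big, 80 x 80 mm, centred at (0, -33) mm; small, 80 (x) x 58 (y) mm, centred at (0, 44) mm.
- small_brush: Small paint brush, 193 mm long, lying flat on the worktop: red wooden handle 13 to 16 mm wide, white ferrule, black bristles. Origin: underside, middle of its length (on the handle, near the balance point); its x axis points along the brush to the bristles. About 14 mm thick. 42 g. Grasp the handle across, at the origin.
- brown_bottle: Brown glass bottle with a black cap, round, 48 mm diameter, 136 mm tall, 0.15 kg, upright; straight sides up to about 85 mm, then tapering shoulders. Origin: centre of its underside.
- blue_bottle: Little blue bottle with a ribbed blue cap, round, 27 mm diameter, 64 mm tall (the smallest bottle here), 40 g, upright; can be gripped round the upper half up to 55 mm. Origin: centre of its underside.
- grit_jar: Squat jar of grey grit with a grey screw lid, round, 62 mm diameter, 95 mm tall, 0.25 kg, upright; grip it round the body or the lid. Origin: centre of its underside.
- clear_vial: Slim clear glass bottle with a white cap, round, 43 mm diameter, 130 mm tall, 0.12 kg, upright; straight sides up to about 80 mm. Origin: centre of its underside.
- amber_jar: Amber glass jar with a red lid, 66 mm diameter, 138 mm tall, loose, standing among the stock. Not needed: leave it. Origin: centre of its underside.
- tall_bottle: Tall clear bottle with a red cap, 50 mm diameter, 194 mm tall, loose, standing in the shallow grey drip tray (rim 42 mm high) at the back right. Not needed: leave it. Origin: centre of its underside.
There are look-alikes about, which are no part of the job. Leave any yellow look-alike of the blue_bottle alone.

How it is judged:
At the end, for the whole second after the job is handed in: Brown bottle in the wide cell, blue in the narrow one, grit jar in the big cell, clear vial in the small one: upright (0.15 rad), on the cork. Brush in both notches (0.2 rad), its middle within 30 mm of the tray's. All at rest; amber jar and tall bottle upright, within 30 mm of their starts (x of brown_bottle in the frame of touchup_tray between 0.014 and 0.038 m and y of brown_bottle in the frame of touchup_tray between -0.04 and -0.014 m and z of brown_bottle in the frame of touchup_tray between 0.003 and 0.013 m and angle between each of brown_bottle, blue_bottle, grit_jar, clear_vial, amber_jar, tall_bottle's own z axis and vertical below 0.15 rad and linear speed of each of brown_bottle, blue_bottle, grit_jar, clear_vial, small_brush below 0.02 m/s and angular speed of each of brown_bottle, blue_bottle, grit_jar, clear_vial below 0.2 rad/s and x of blue_bottle in the frame of touchup_tray between 0.005 and 0.047 m and y of blue_bottle in the frame of touchup_tray between 0.024 and 0.05 m and z of blue_bottle in the frame of touchup_tray between 0.003 and 0.013 m and x of grit_jar in the frame of graining_tray between -0.013 and 0.013 m and y of grit_jar in the frame of graining_tray between -0.046 and -0.02 m and z of grit_jar in the frame of graining_tray between 0.003 and 0.013 m and x of clear_vial in the frame of graining_tray between -0.022 and 0.022 m and y of clear_vial in the frame of graining_tray between 0.033 and 0.055 m and z of clear_vial in the frame of graining_tray between 0.003 and 0.013 m and x of small_brush in the frame of touchup_tray between -0.05 and -0.02 m and y of small_brush in the frame of touchup_tray between -0.03 and 0.03 m and z of small_brush in the frame of touchup_tray between 0.03 and 0.044 m and angle between the x axis of small_brush and the y axis of touchup_tray, either way round below 0.2 rad and distance of each of amber_jar, tall_bottle from where it was at the start of the episode below 0.03 m); the robot touches nothing.
It fails at once if the amber jar or the tall bottle, which are not needed, is knocked over or carried off (angle between any of amber_jar, tall_bottle's own z axis and vertical above 0.6 rad or distance of any of amber_jar, tall_bottle from where it was at the start of the episode above 0.06 m).
It also fails if it takes over 136 s, if anything falls off the work surface, if the arm or the gripper's body presses on something with over 40 N, if the wrist force passes 120 N, or if a joint passes its speed limit or range.

## Robot

A 7-joint arm with a two-finger parallel gripper is mounted at the origin on a cart in front of the work surface, level with it; the furniture and walls round the work are solid. World frame = base frame: x ahead of the robot, y to its left, z up, the work surface at z = 0. Lengths are in m, angles in rad, forces in N, time in s.
With the tool pointing down it reaches from about 0.4 to 0.9 m from the base axis. Payload 5.5 kg.
Tool frame: the origin (TCP) lies midway between the tips of the shut fingers; the grasp point (between the pads) lies 19 mm behind it (manip.grip_depth is the distance from the TCP to the grasp point, in m); z points along the fingers, y is the line along which they close (so a half turn about z gives the same grasp; the last joint's range is limited). The gripper opens to 92 mm and grips with 3 to 60 N. Pads are 19 mm wide; open, the fingers measure 130 mm over their backs; the gripper's body (75 mm by 190 mm) begins 47 mm behind the grasp point.
Start: joints at [0.263, 0.501, -0.427, 1.55, 0.221, 1.138, -0.21], TCP at [0.65, 0, 0.227] pointing down, gripper open.
Joint ranges: [-2.88, 2.88], [-0.31, 2.03], [-1.54, 1.56], [0.2, 2.42], [-1.41, 4.55], [0.19, 2.02], [-2.57, 2.57]. Speed limits (rad/s): [2.57, 2.57, 3.14, 3.14, 3.14, 3.14, 3.14].

## Interface

Orientations are given as a unit quaternion [x, y, z, w].
In Python, from bench import manip, effector, viewer gives the robot as it stands. Calls block until the motion is done:
- manip.move_pose(position, orientation): joint-space move of the TCP to a pose.
- manip.servo_line(position, ori=None, vel=0.15): straight line of the TCP; ori=None keeps the orientation; vel is the mean speed in m/s.
- manip.movej(angles): joint-space move.
- effector.open_jaws() and effector.close(f_grip=None): open the fingers fully, or close them until they stop; f_grip is the grip in N (None keeps the last).
- manip.sleep(seconds).
- manip.solve_ik(position, orientation): joint angles nearest the present ones, or None.
- viewer.get_image(name): name is "scene" or "side" or "wrist"; returns the picture (480x640x3 uint8, red, green, blue); there is no depth.
- viewer.get_calibration(name): a dict with "vfov" (degrees; the focal length in pixels is half the picture's height over the tangent of half this angle, whatever the lens; pixels are square), "cx", "cy" (the principal point, pixels), "eye" and "attitude" of the camera in the world. Camera axes: x right, y down, z forward; pixel columns grow to the right and rows downward; lengths in m; the calibration is good to about 2 mm. A picture is of the moment at which its call begins: read the wrist's pose just before it. get_calibration takes no time and is no camera call; for the wrist camera it gives the pose at the moment of the call.
A pose or a line that the arm cannot do raises manip.PlanningError and nothing moves.
- manip.hand_in(): hands the job in; it is judged then, once.
Readings, each from a call of its own:
- manip.current_clock(): time.
- manip.current_q(): joint angles.
- manip.current_joint_velocities(): joint speeds.
- manip.current_tau(): joint torques, N m.
- manip.current_tool_pos(): TCP position.
- manip.current_tcp_rot(): TCP orientation.
- manip.current_force(): force on the tool from outside, world axes, zero at the start.
- manip.current_wrist_torque(): the same for the moment, N m.
- manip.current_finger_gap(): finger opening in m.
- manip.current_gripper_force(): force on a finger pad.
Only numpy, scipy, OpenCV 4.12 (cv2) and the standard library are available. Lean on these libraries where they do the work, as an engineer would, in place of code of your own. Each camera call takes 0.05 s, during which the arm holds its last target. There are 200 camera calls.

## Working session

There is one attempt and no reset: what is moved stays moved. The work goes in short steps, each a Python script; the robot and the scene stay as the last script left them, time stands still between calls to the robot, and variables do not carry over. Pictures are saved under pics/ and viewed, at most 14 in all, crops included, and the job is handed in when it is done.

```bash
ls; mkdir -p pics
python3 - <<'E'
from bench import manip, effector, viewer
import cv2
for n in ("scene","side","wrist"):
    c=viewer.get_calibration(n); print(n,c)
    cv2.imwrite(f"pics/{n}0.png",cv2.cvtColor(viewer.get_image(n),cv2.COLOR_RGB2BGR))
print(manip.current_clock(),manip.current_tcp_rot(),manip.grip_depth)
E
```

```text
pics
scene {'vfov': 45.13351042859898, 'cx': 313.6580099968358, 'cy': 249.1218684372948, 'eye': array([0.10608718, 0.89693745, 0.8218715 ]), 'attitude': array([-0.2057921 ,  0.87428289, -0.42711932,  0.10415435])}
side {'vfov': 47.47530886920035, 'cx': 316.7435477498855, 'cy': 240.10883666821067, 'eye': array([ 0.27539265, -0.75130807,  0.78800471]), 'attitude': array([ 0.90243675, -0.16600507,  0.07598679, -0.39022588])}
wrist {'vfov': 66.6776465612478, 'cx': 317.7407067480677, 'cy': 236.03643985084014, 'eye': array([0.65011253, 0.07372507, 0.38401068]), 'attitude': array([ 9.90183146e-01, -3.65723698e-04, -8.57171238e-04,  1.39772919e-01])}
0.15 [ 7.07097830e-01  7.07115307e-01 -5.25899667e-04 -5.69591000e-04] 0.0188
```

View pics/scene0.png

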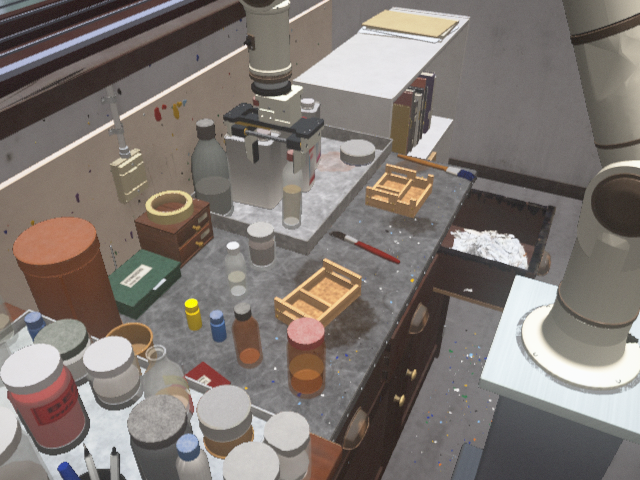

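View pics/side0.png

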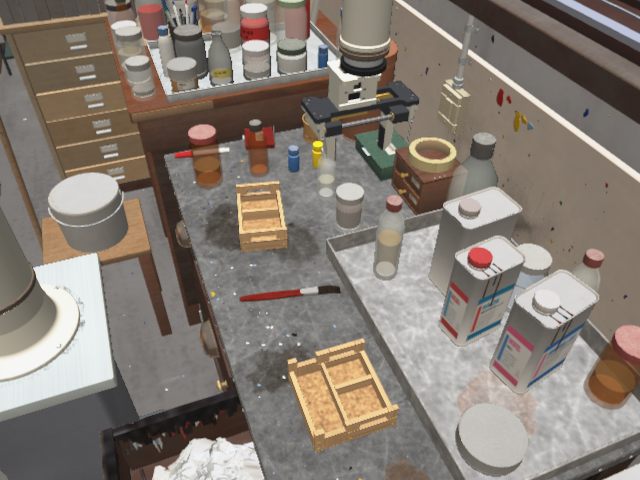

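View pics/wrist0.png

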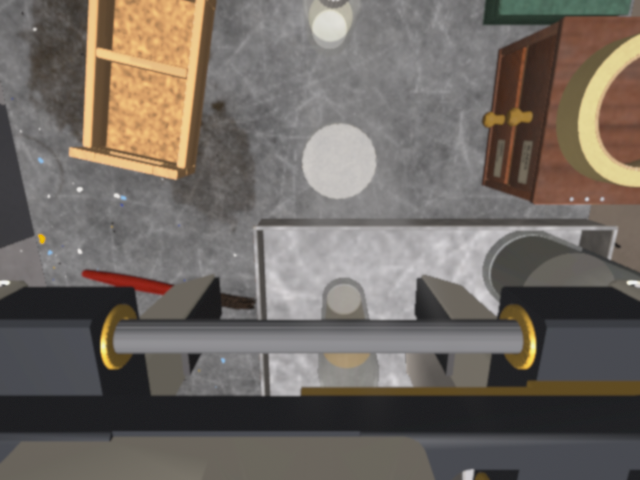

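The touch-up tray is near side px (340,395) and the graining tray near (262,215). The brush is at (290,293) and the stock is around (205–350, 130–220). Next I'll back-project rough positions.

```bash
cat > h.py <<'E'
from bench import manip, effector, viewer
import numpy as np, cv2
from scipy.spatial.transform import Rotation as R
def cal(n):
    c=viewer.get_calibration(n); return dict(c)
def bp(c,u,v,z=0.):
    f=240/np.tan(np.radians(c["vfov"])/2)
    d=R.from_quat(c["attitude"]).apply([(u-c["cx"])/f,(v-c["cy"])/f,1]); e=np.array(c["eye"])
    return e+d*(z-e[2])/d[2]
def proj(c,P):
    f=240/np.tan(np.radians(c["vfov"])/2)
    p=R.from_quat(c["attitude"]).inv().apply(np.atleast_2d(P)-c["eye"])
    return np.c_[c["cx"]+f*p[:,0]/p[:,2],c["cy"]+f*p[:,1]/p[:,2]]
def down(a):
    "tool down, closing line (tool y) at yaw a from world x"
    y=np.array([np.cos(a),np.sin(a),0]); z=np.array([0,0,-1.]); x=np.cross(y,z)
    return R.from_matrix(np.c_[x,y,z]).as_quat()
def save(n,name):
    c=cal(n); im=cv2.cvtColor(viewer.get_image(n),cv2.COLOR_RGB2BGR); cv2.imwrite(f"pics/{name}.png",im); return c,im
E
python3 - <<'E'
from h import *
s=cal("side");c=cal("scene");w=cal("wrist")
print(R.from_matrix(R.from_quat(manip.current_tcp_rot()).as_matrix()).as_matrix().round(2), R.from_quat(w["attitude"]).as_matrix().round(2))
for nm,u,v,z in [("amber",202,133,.138),("brown",258,124,.136),("blue",293,150,.064),("vial",327,160,.13),("grit",349,190,.095),("tall",394,204,.194),("brush",290,294,.007),("tupt",340,395,.02),("grain",262,215,.02)]: print(nm,bp(s,u,v,z).round(3))
for nm,u,v,z in [("amber",306,330,.138),("brown",243,310,.136),("blue",217,313,.064),("vial",234,245,.13),("grit",260,230,.095),("tall",290,185,.194)]: print(nm,bp(c,u,v,z).round(3))
manip.move_pose([.62,.10,.30],down(0)); save("side","side1"); save("scene","scene1")
np.save("w1.npy",save("wrist","wrist1")[0],allow_pickle=True)
manip.move_pose([.62,-.30,.25],down(0))
np.save("w2.npy",save("wrist","wrist2")[0],allow_pickle=True)
save("side","side2")
print(manip.current_clock())
a=cv2.imread("pics/wrist1.png");b=cv2.imread("pics/wrist2.png")
cv2.imwrite("pics/m.png",np.vstack([a[:300],b[:300]]))
E
```

```text
[[-0.  1. -0.]
 [ 1.  0.  0.]
 [ 0. -0. -1.]] [[ 1.   -0.   -0.  ]
 [-0.   -0.96 -0.28]
 [-0.    0.28 -0.96]]
amber [0.416 0.304 0.138]
brown [0.543 0.3   0.136]
blue [0.617 0.277 0.064]
vial [0.64  0.123 0.13 ]
grit [0.662 0.054 0.095]
tall [ 0.664 -0.124  0.194]
brush [ 0.479 -0.097  0.007]
tupt [ 0.481 -0.336  0.02 ]
grain [0.493 0.127 0.02 ]
amber [0.42  0.31  0.138]
brown [0.538 0.314 0.136]
blue [0.623 0.282 0.064]
vial [0.657 0.161 0.13 ]
grit [0.663 0.054 0.095]
tall [0.613 0.005 0.194]
2.4667
```

View pics/m.png

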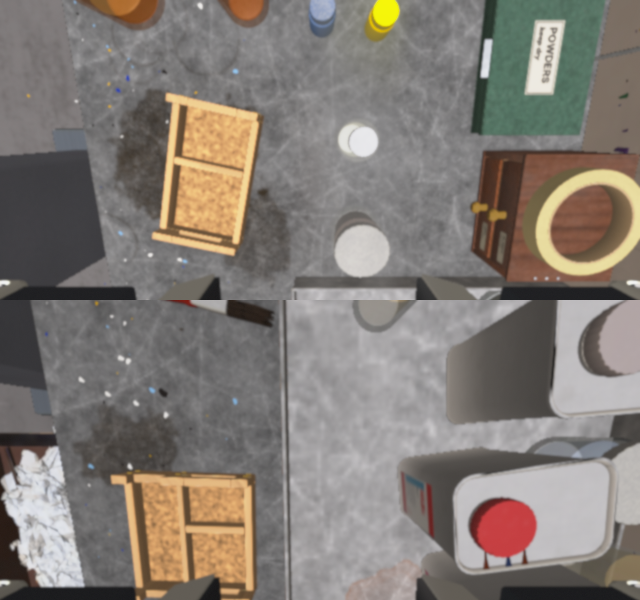

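The wrist view shows the graining tray (155–260, 94–253), the vial cap (360,140), the grit lid (362,250) and the blue cap (321,10). The touch-up tray's narrow cell is on the +y side. I'll take better-framed wrist views for accuracy.

Run:
```python
from h import *
import pickle
C={}
for k,(x,y,z) in {"st":(.55,.2,.30),"br":(.52,-.2,.25),"tu":(.52,-.42,.25)}.items():
    try: manip.move_pose([x,y,z],down(0))
    except Exception as e: print(k,e); continue
    manip.sleep(.2); C[k]=save("wrist",k)[0]
pickle.dump(C,open("C.pkl","wb")); print(manip.current_clock())
st,br,tu=[cv2.imread(f"pics/{k}.png") for k in("st","br","tu")]
cv2.imwrite("pics/st_c.png",cv2.resize(st[:300],(800,375)))
cv2.imwrite("pics/bt_c.png",cv2.resize(np.vstack([br[:220,:],tu[:240]]),(800,575)))
```

```text
7.4417
```

View pics/st_c.png

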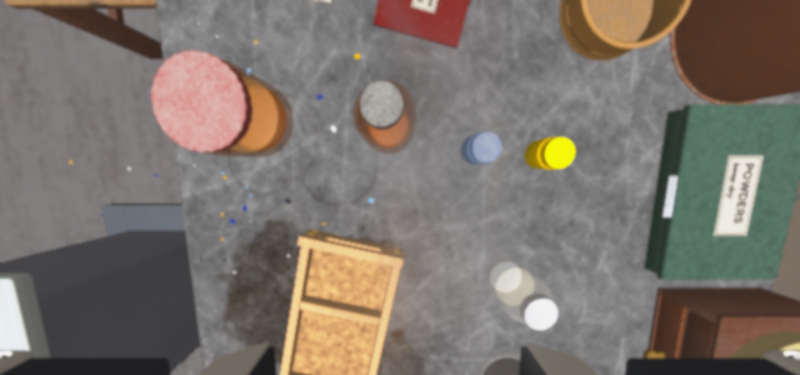

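View pics/bt_c.png

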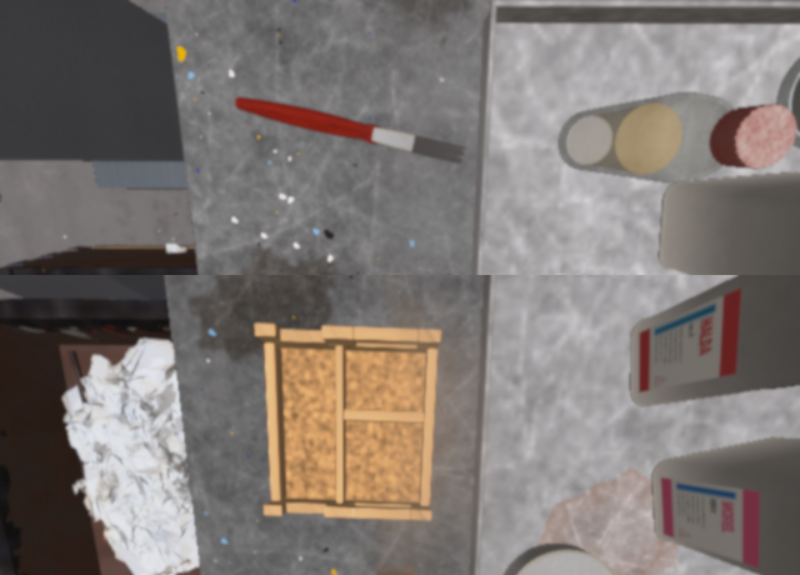

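Views show: touch-up tray corners (255,324),(441,331),(264,516),(432,519) in the mosaic, brush from (237,102) to (462,155), brown cap (382,104), blue cap (484,149), vial cap (541,314), amber lid (202,102). I'll fit the poses from these.

```bash
cat > fit.py <<'E'
from h import *
import pickle
from scipy.optimize import least_squares
C=pickle.load(open("C.pkl","rb")); W1=np.load("w1.npy",allow_pickle=True).item(); S=cal("side"); G=cal("scene")
def tray(obs,x0):
    def P(q,p): a=q[2]; return np.array([q[0]+p[0]*np.cos(a)-p[1]*np.sin(a),q[1]+p[0]*np.sin(a)+p[1]*np.cos(a),p[2]])
    f=lambda q:np.concatenate([(proj(c,P(q,np.array(p)/1e3))[0]-np.array(uv)) for c,p,uv in obs])
    r=least_squares(f,x0,loss="soft_l1"); return r.x,r.fun.reshape(-1,2).round(1)
t=C["tu"]; m=lambda u,v:(u/1.25,(v-275)/1.25)
s=C["st"]; k=lambda u,v:(u/1.25,v/1.25)
TU,r=tray([(t,(-66,68,52),m(255,324)),(t,(66,68,52),m(441,331)),(t,(-66,-68,52),m(264,516)),(t,(66,-68,52),m(432,519)),(t,(26,10,30),m(383,416)),(t,(-10,40,30),m(340,375))],[.48,-.34,0])
GR,r2=tray([(s,(-48,81,52),k(300,235)),(s,(48,81,52),k(402,258)),(W1,(-48,81,52),(168,94)),(W1,(48,81,52),(260,115)),(W1,(-48,-81,52),(154,236)),(W1,(48,-81,52),(234,254))],[.49,.13,-.1])
if __name__=="__main__":
    print("TU",TU.round(4),r.tolist());print("GR",GR.round(4),r2.tolist())
    for n,l in dict(
     amber=[(s,k(202,102),.138),(S,(203,133),.138)],
     brown=[(s,k(382,104),.136),(S,(256,124),.136),(G,(243,310),.136)],
     blue=[(s,k(486,147),.064),(W1,(322,9),.064),(S,(294,150),.064),(G,(218,313),.064)],
     yellow=[(s,k(559,153),.064)],
     vial=[(s,k(541,314),.13),(W1,(363,141),.13),(s,k(507,277),.004)],
     grit=[(W1,(362,250),.095),(S,(350,191),.095),(G,(260,230),.095)],
     tall=[(C["br"],k(768,135),.194),(S,(395,204),.194),(C["br"],k(589,140),.006)],
     redcard=[(s,k(465,20),.02)], drip=[(C["br"],k(490,10),.042),(C["tu"],m(485,300),.042)],
     brush=[(C["br"],k(237,102),.007),(C["br"],k(462,155),.005),(S,(241,299),.007),(S,(340,290),.005)]).items():
        print(n,*[bp(c,*uv,z)[:2].round(4) for c,uv,z in l])
E
python3 fit.py
```

```text
TU [ 0.4851 -0.3361 -0.0272] [[-0.4, 0.1], [0.5, -0.5], [0.2, -0.1], [-0.1, 1.5], [0.9, 0.4], [-1.5, -0.9]]
GR [ 0.4934  0.1217 -0.2251] [[0.5, 0.3], [2.7, 0.6], [-0.2, -2.5], [-1.1, -2.0], [-1.4, 1.6], [0.5, 0.9]]
amber [0.4241 0.3116] [0.4184 0.3029]
brown [0.5412 0.3103] [0.5388 0.3017] [0.5385 0.3144]
blue [0.6241 0.2857] [0.6246 0.283 ] [0.6189 0.2758] [0.6216 0.2809]
yellow [0.6846 0.2808]
vial [0.6597 0.163 ] [0.6595 0.1632] [0.6632 0.1608]
grit [0.6661 0.052 ] [0.6626 0.0505] [0.6635 0.0539]
tall [ 0.6858 -0.1124] [ 0.6652 -0.1241] [ 0.6816 -0.1056]
redcard [0.6091 0.3901]
drip [ 0.5867 -0.0201] [ 0.5843 -0.2481]
brush [ 0.3903 -0.0766] [ 0.5759 -0.1177] [ 0.3892 -0.0765] [ 0.5723 -0.1196]
```

```bash
cat > act.py <<'E'
from fit import *
ZT=.25
def ori(p,a):
    q0=manip.current_q(); best=None
    for b in (a,a+np.pi):
        q=manip.solve_ik(p,down(b))
        if q is not None:
            d=np.abs(np.array(q)-q0).max()
            if best is None or d<best[0]: best=(d,b)
    return down(best[1])
def go(p,a):
    o=ori(p,a); manip.move_pose(p,o)
def T(tr,x,y):
    a=tr[2]; return np.array([tr[0]+x*np.cos(a)-y*np.sin(a),tr[1]+x*np.sin(a)+y*np.cos(a)])
def st(t): print(t,"t",round(manip.current_clock(),1),"gap",round(manip.current_finger_gap(),4),"pos",np.round(manip.current_tool_pos(),4),"F",np.round(manip.current_force(),1))
def pick(xy,z,a,f,zt=ZT):
    effector.open_jaws(); go([*xy,zt],a); manip.servo_line([*xy,z+.03],vel=.25); manip.servo_line([*xy,z],vel=.08)
    effector.close(f_grip=f); st("grip"); manip.servo_line([*xy,zt],vel=.2); st("up")
def place(xy,z,a,zt=ZT):
    go([*xy,zt],a); manip.sleep(.3); manip.servo_line([*xy,z+.03],vel=.25); manip.servo_line([*xy,z],vel=.06); st("down")
    effector.open_jaws(); manip.sleep(.2); manip.servo_line([*xy,zt],vel=.25); st("free")
E
python3 - <<'E'
from act import *
pick([.623,.283],.029,np.pi/2,15)
go([.55,0,.25],0)
place(T(TU,.026,.037),.0385,TU[2])
pick([.482,-.0975],.003,np.pi/2-.223,15)
place(T(TU,-.035,0),.041,TU[2])
manip.move_pose([.52,-.42,.25],down(0)); save("wrist","tu2"); save("side","side3")
a=cv2.imread("pics/tu2.png")[:300]; b=cv2.imread("pics/side3.png")[100:480,150:550]
cv2.imwrite("pics/m2.png",np.vstack([a,cv2.resize(b,(316,300)).repeat(1,0) if 0 else cv2.copyMakeBorder(cv2.resize(b,(316,300)),0,0,0,324,cv2.BORDER_CONSTANT)]))
E
```

```text
grip t 12.6 gap 0.0267 pos [0.623  0.2831 0.0291] F [-0.4 -0.1  1.6]
up t 13.9 gap 0.0267 pos [0.6225 0.2823 0.2485] F [-1.   0.3 -1.1]
down t 18.0 gap 0.0264 pos [ 0.5121 -0.2996  0.0383] F [ 0.6 -0.1  0. ]
free t 20.3 gap 0.0916 pos [ 0.5111 -0.2997  0.2486] F [ 0.2  0.1 -0.4]
grip t 24.2 gap 0.0132 pos [ 0.482  -0.0974  0.003 ] F [ 0.3  0.2 -0.2]
up t 25.6 gap 0.0128 pos [ 0.4812 -0.0975  0.249 ] F [ 0.3  0.4 -0.5]
down t 28.4 gap 0.0128 pos [ 0.4502 -0.3349  0.0408] F [-0.   0.4  0.4]
free t 30.8 gap 0.0918 pos [ 0.4491 -0.3349  0.2487] F [-0.8  0.1 -0.1]
```

View pics/m2.png

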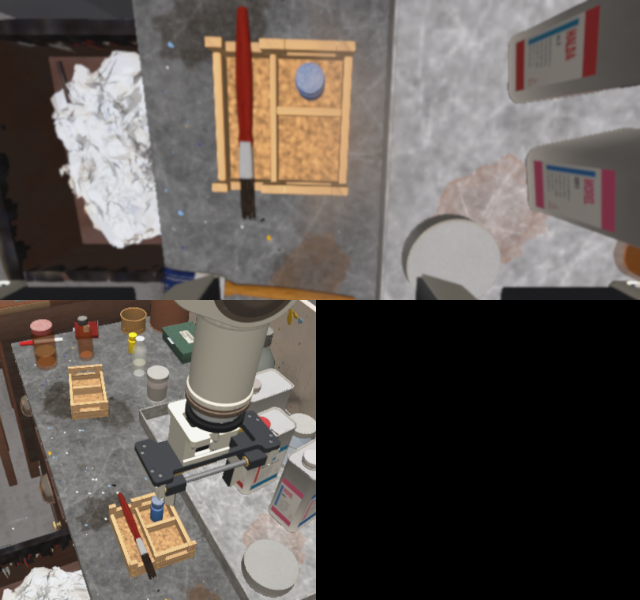

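The blue bottle (310,80) stands in the narrow cell, and the brush lies in both notches, well centred. Next are the grit jar and the vial, gripping the vial by its cap.

Run:
```python
from act import *
pick([.664,.0525],.061,0,35,.27)
place(T(GR,0,-.033),.0695,GR[2],.27)
pick([.660,.1625],.113,0,25,.29)
save("side","side4"); a=cv2.imread("pics/side4.png")[40:340,180:480]; cv2.imwrite("pics/m3.png",cv2.resize(a,(600,600)))
```

```text
grip t 35.5 gap 0.0592 pos [0.6647 0.0525 0.0614] F [ 1.5 -0.   1. ]
up t 36.7 gap 0.0594 pos [0.6631 0.0521 0.2684] F [-0.4 -0.6 -3.6]
down t 39.2 gap 0.0592 pos [0.4858 0.0896 0.0693] F [-0.6 -0.2  0.1]
free t 41.1 gap 0.0916 pos [0.4851 0.089  0.2688] F [-0.7 -1.4  0.5]
grip t 44.2 gap 0.0427 pos [0.6599 0.1626 0.113 ] F [-0.1  0.  -0.2]
up t 45.2 gap 0.0427 pos [0.6594 0.1619 0.2884] F [-0.3 -1.1 -2.3]
```

View pics/m3.png

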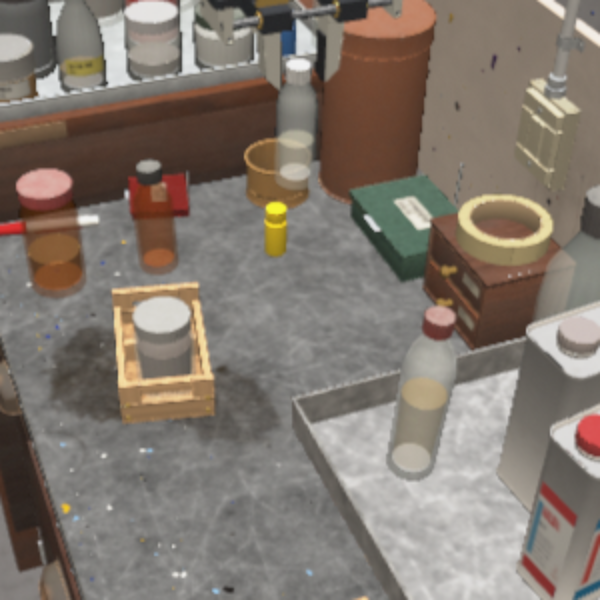

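The grit jar stands in the big cell and the vial hangs upright from the gripper. Now I'll place the vial and then do the brown bottle.

Run:
```python
from act import *
place(T(GR,0,.044),.122,GR[2],.29)
pick([.540,.3105],.118,0,30,.32)
go([.55,0,.32],0)
place(T(TU,.026,-.027),.127,TU[2],.32)
manip.move_pose([.60,-.05,.35],down(0)); manip.sleep(.5); save("side","side5"); save("scene","scene5")
a=cv2.imread("pics/side5.png")[100:480,120:440]; b=cv2.imread("pics/scene5.png")[120:420,180:480]
cv2.imwrite("pics/m4.png",np.hstack([cv2.resize(a,(400,475)),cv2.resize(b,(400,400))[:475] if 0 else cv2.copyMakeBorder(cv2.resize(b,(400,400)),0,75,0,0,cv2.BORDER_CONSTANT)]))
manip.move_pose([.52,-.42,.34],down(0)); np.save("w6.npy",save("wrist","w6")[0],allow_pickle=True)
manip.move_pose([.55,.03,.34],down(0)); np.save("w7.npy",save("wrist","w7")[0],allow_pickle=True)
cv2.imwrite("pics/m5.png",np.vstack([cv2.imread(f"pics/w{i}.png")[:290] for i in(6,7)])); st("end")
```

```text
down t 47.6 gap 0.0427 pos [0.503  0.1646 0.1217] F [-0.1  0.6 -0.8]
free t 49.6 gap 0.0918 pos [0.5026 0.1639 0.2888] F [ 0.4 -0.1 -0.2]
grip t 52.9 gap 0.0264 pos [0.5399 0.3105 0.1179] F [ 0.   0.7 -0.7]
up t 54.0 gap 0.0268 pos [0.5396 0.3098 0.3186] F [ 0.6 -0.1 -1. ]
down t 58.3 gap 0.0265 pos [ 0.5102 -0.3637  0.1266] F [-0.9 -0.6 -1.1]
free t 60.6 gap 0.0917 pos [ 0.5095 -0.3638  0.3185] F [-0.9  0.  -0. ]
end t 65.6 gap 0.0919 pos [0.5505 0.0283 0.3398] F [-0.4 -0.5  0.2]
```

View pics/m4.png

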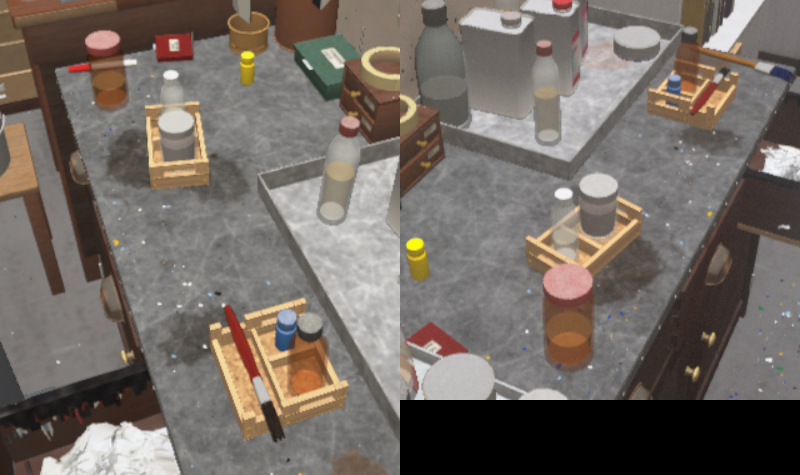

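View pics/m5.png

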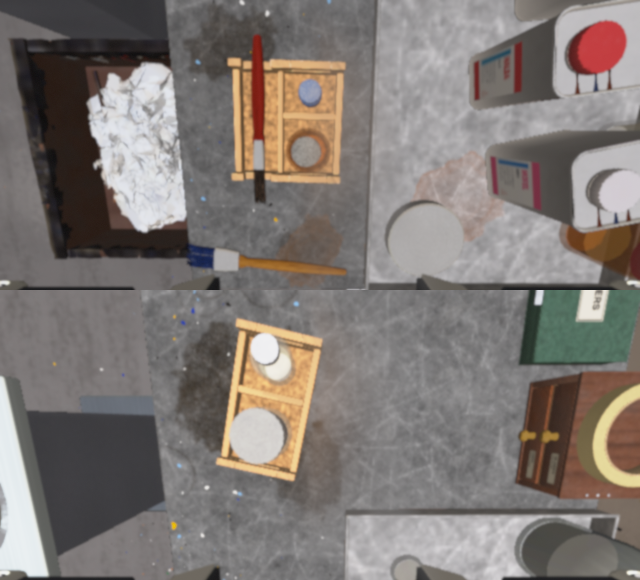

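All items look upright and in their cells. I'll check that numerically, then hand in.

```bash
cat > chk.py <<'E'
from act import *
w6,w7=[np.load(f"w{i}.npy",allow_pickle=True).item() for i in(6,7)]
G2,r=tray([(w7,(-48,81,52),(238,30)),(w7,(48,81,52),(322,49)),(w7,(-48,-81,52),(217,174)),(w7,(48,-81,52),(295,189))],GR)
T2,r3=tray([(w6,(-66,68,52),(228,60)),(w6,(66,68,52),(345,63)),(w6,(-66,-68,52),(233,181)),(w6,(66,-68,52),(340,184))],TU)
print(G2.round(4),r.tolist(),T2.round(4),r3.tolist())
def loc(tr,p): d=p[:2]-tr[:2]; a=tr[2]; return (d@np.array([[np.cos(a),-np.sin(a)],[np.sin(a),np.cos(a)]])*1e3).round(1)
for n,c,t1,t2,u,v,z in [("brown",w6,TU,T2,306,152,.144),("blue",w6,TU,T2,310,92,.072),("vial",w7,GR,G2,265,59,.138),("grit",w7,GR,G2,257,146,.103),("brush handle",w6,TU,T2,258,36,.045),("brush tip",w6,TU,T2,261,202,.043)]:
    p=bp(c,u,v,z); print(n,loc(t1,p),loc(t2,p))
E
python3 chk.py
```

```text
[ 0.4931  0.1206 -0.2143] [[-0.9, -1.5], [0.9, -0.2], [0.2, 0.5], [-0.2, 2.0]] [ 0.4853 -0.3368 -0.0221] [[-0.4, -0.3], [0.5, -0.1], [-0.5, 0.5], [0.5, 0.2]]
brown [ 26.2 -26.2] [ 25.9 -25.6]
blue [27.2 34. ] [27.2 34.6]
vial [ 0.7 44.1] [ 1.2 45.2]
grit [  1.8 -35.1] [  1.4 -34. ]
brush handle [-32.9  93.3] [-32.6  94.2]
brush tip [-32.3 -95.1] [-33.  -94.2]
```

```bash
python3 -c "
from bench import manip
print(manip.hand_in())"
```

```text
the job is handed in; nothing more can be done
None
```

Both kits are made up and handed in at about 66 s of the 136 s. In the last camera check all five items measured inside their position limits; I left the amber jar and the tall bottle alone, and hand-in returned no verdict.

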